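# Switch on the muffin display lamp from under its lip

## Task

Switch on the lamp over the muffin. Its push switch is hidden up behind the lamp's front lip, so use the switch key: draw it by its neck all the way out of the wooden cubby, lay it down on the worktop and let go, take it again by its handle, feel for the switch from below with the upturned tip and push it in until it stays. Then lay the key down on the worktop again, tip up, in front of the lamp or to its left and not under its hood, and do not disturb the things standing about.

Things in the scene. Friction and masses are not known exactly. Their poses are not given: they have to be found in the camera images.
- key: Loose switch key, 0.12 kg, 204 mm long. Origin: centre of its handle's underside; x from handle to tip, z up; lies on the handle's flat sole, tip up. Dark wood handle x -46 to 49 mm, 22 mm wide (24 mm at the steel ferrule, x 39 to 49), z 0 to 24. Steel neck x 49 to 150, 9 mm wide, z 11 to 22. At x = 150 a 9 mm post turns up to a rubber cap 15 mm across, top at z = 75 mm.
- key_tip (a point): Centre of the top of the key's rubber cap (key frame 150, 0, 75 mm).
- key_neck (a point): Middle of the key's neck (key frame 98, 0, 16.5 mm).
- cubby: Low wooden cubby fixed on the worktop, 110 x 60 x 48 mm, no floor: the key slides on the worktop. Origin: centre of its underside; x points out of the open front, at x = 55 mm. Opening 42 mm wide, 38 mm high. At the start the key's handle is inside; neck and tip stick out along the cubby's x (key origin within 4 mm, 0.06 rad of the cubby's).
- lamp: Display lamp fixed on the worktop: flat hood 160 mm deep (x), 280 wide (y), top 205 high, on two rear corner uprights. Origin: under the hood's centre at worktop height; x to the rear, front (x = -80) faces the robot. A lip 8 mm thick hangs down at front and sides to 140 mm above the worktop; inside it the flat ceiling is at 175 mm. Feet 40 x 34 mm, 10 mm high, at the uprights.
- lamp_lip (a point): Middle of the lower front edge of the lamp's front lip (lamp frame -80, 0, 140 mm). Mind that the worktop in front of the lamp is shallow: it ends towards the robot and its right along the slanting line x + y = 0.32 m (robot frame); between the cubby and the lamp there is room to lay the key.
- switch (a joint): Latching push switch on the hood's ceiling, in m: 0 out (off), 0.006 pushed fully up; on from 0.0045; it stays where left. A round button 19 mm across, facing straight down, face 157 mm above the worktop (163 mm when in), about 2 N to push. Lamp frame x = -45 mm; its y, between -70 and 70 mm, changes every time and is not reported: feel for it. A 30 mm collar, 6 mm thick, surrounds its root.
- muffin: Muffin, loose, 85 mm wide, 73 mm high, standing under the rear part of the lamp; origin centre of underside. Not to be disturbed.
- honey_jar: Glass jar with a screw lid, loose, 68 mm wide, 84 mm high; origin centre of underside. Not to be disturbed.
- salt_shaker: Salt shaker, loose, 44 mm wide, 90 mm high; origin centre of underside. Not to be disturbed.
- espresso_cup: Small cup with a handle, loose, 60 x 87 mm, 56 mm high; origin centre of underside. Not to be disturbed.
- pen_cup: Plain round steel cup, loose, 68 mm wide, 95 mm high; origin centre of underside. Not to be disturbed.
Not all that is in view belongs to the job. Of the things that look like the key, the larger one is meant.

How it is judged (in metres and radians):
On the way, in this order (a step that is already met when the one before it is completed fails the run):
1. the key is drawn out of the cubby and lies on the worktop, let go (horizontal distance between key and cubby above 0.08 m and height (world z) of key below 0.008 m and angle between key's own z axis and vertical below 0.12 rad and contact force between the fingers and key below 0.1 N and linear speed of key below 0.02 m/s), for 0.2 s.
2. the switch is pushed in with the key's tip up behind the lip (value of joint switch above 0.0045 m and height (world z) of key_tip above 0.15 m and x of key_tip in the frame of lamp between -0.072 and 0 m), for 0.05 s.
At the end, for the whole second after the job is handed in: Switch in by over 4.5 mm; key at rest on the worktop on its handle's sole (origin under 8 mm high, tilt under 0.12 rad), not touching the lamp; its tip and its handle's middle both outside the hood: in front of the lip (lamp x below -82 mm) or to its left (lamp y above 142 mm) (value of joint switch above 0.0045 m and height (world z) of key below 0.008 m and angle between key's own z axis and vertical below 0.12 rad and linear speed of key below 0.02 m/s and contact force between key and lamp below 0.1 N and (x of key_tip in the frame of lamp below -0.082 m or y of key_tip in the frame of lamp above 0.142 m) and (x of key in the frame of lamp below -0.082 m or y of key in the frame of lamp above 0.142 m)).
It fails at once if a bystander (muffin, jar, salt shaker, espresso cup, pen cup) is moved by more than 25 mm or tipped (distance of any of muffin, honey_jar, salt_shaker, espresso_cup, pen_cup from where it was at the start of the episode above 0.025 m or angle between any of muffin, honey_jar, salt_shaker, espresso_cup, pen_cup's own z axis and vertical above 0.5 rad).
It also fails if it takes over 72 s, if anything falls off the work surface, if the arm or the gripper's body presses on something with over 40 N, if the wrist force passes 120 N, or if a joint passes its speed limit or range.

## Robot

A 6-joint arm with a two-finger parallel gripper is mounted at the origin on a cart in front of the work surface, level with it; the furniture and walls round the work are solid. World frame = base frame: x ahead of the robot, y to its left, z up, the work surface at z = 0. Lengths are in mm, angles in rad, forces in N, time in s.
With the tool pointing down it reaches from about 350 to 875 mm from the base axis. Payload 4.2 kg.
Tool frame: the origin (TCP) lies at the very end of the fingers, on their centre line; the grasp point (between the pads) lies 19 mm behind it; z points along the fingers, y is the direction in which the jaws open and shut (so a half turn about z gives the same grasp; the last joint's range is limited). The gripper opens to 85 mm and grips with 20 to 120 N. Pads are 22 mm wide; open, the fingers measure 114 mm over their backs; the gripper's body (76 mm by 85 mm) begins 54 mm behind the grasp point. The pads swing forward as they close: fully open they stand 13 mm farther back than shut.
Start: joints at [-0.969, 0.385, 0.008, 0, -1.194, -0.259], TCP at [210.093, -588.609, 231.312] pointing down, gripper open.
Joint ranges: [-3.14, 3.14], [-1.21, 2.06], [-1.07, 1.41], [-3.16, 2.05], [-2.99, -0.16], [-3.1, 3.1]. Speed limits (rad/s): [2.79, 2.79, 3.14, 3.14, 3.14, 3.14].

## Interface

Orientations are given as a unit quaternion [x, y, z, w].
In Python, from bench import telemetry, eyes, arm gives the robot as it stands. The module is installed in compiled form; this text tells all that it offers.
- The arm moves only by the tool move_arm, never from a script. Its argument "deltas" is text: rows parted by semicolons, each of 6 numbers parted by spaces: the shift along the tool's x, y, z in cm, then the turn, a rotation vector about the tool's x, y, z in rad. A call has 1 to 12 rows; each row shifts and turns the commanded pose from where the row before left it, along the tool's axes as they then stand; what a row does not reach is not made up. A row lasts 1/8 s, in which the tool goes at most 62.5 mm and 10.7 degrees, less where a joint would pass 70% of its speed; a pose out of reach is approached as far as the arm can. A call is refused whole if a number of a shift passes 6.25 or a number of a turn 0.188, either way. A call with a gripper value outside its range is refused whole. "grip" is the finger opening in cm, from 0 to 8.54, set as the call begins (left out, the last holds). The fingers move at their own pace and stop on an object; the grip force is fixed at half the most. Time passes only in rows, so rows that do not move let the fingers close. It gives the time, the measured TCP pose, the force and the opening at its end, in the units of the state.
- telemetry.read_state(): the state, without advancing time (a new reading comes with each control period).
- eyes.get_image(name): name is "side" or "top" or "wrist"; returns a dict with "pixels" (420x560x3 uint8, blue, green, red), "range_z" (420x560 float32, mm along the optical axis (not along the pixel's ray), 0 where there is no reading), "fx", "fy", "cx", "cy" (pixels), "origin" and "orientation" of the camera in the world; the wrist camera has in their place "tool_from_camera" (4x4, takes a point from camera to tool coordinates, whose origin is the TCP and whose axes are the flange's). Camera axes: x right, y up, looking along -z (the intrinsics and any distortion apply to the point x, -y, -z); pixel columns grow to the right and rows downward; lengths in mm; the calibration is good to about 2 mm. The wrist camera is an equidistant fisheye: a pixel r from the principal point sees the ray r / f radians off the axis. A picture is of the moment at which its call begins: read the wrist's pose just before it.
- arm.job_done(): hands the job in, once; it reports no verdict.
Trained networks look in a picture, given as the dict that the camera call returned (one of the last four; its "shot" number tells which), for a name from the list of things; names that differ only in an ending like _2 or _b are one class to them, and where a whole thing is asked for, a point or a joint stands for the part that bears it (a point fixed in the world has none). Each returns a list of dicts, best first, with "p" (0 to 1); they miss things now and then, are a little off and sometimes report something else, mostly with a low value. They report only what shows in the picture. A call takes as long as a camera call. They do not tell look-alikes from the thing itself.
- eyes.boxes_of(picture, name): "point" ([x, y, z] in mm, in world coordinates, good to about 4 mm: the middle of the surface that is visible of it).
The state is a dict: "clock": time; "joints": joint angles; "joint_vel": joint speeds; "joint_efforts": joint torques, N m; "position": TCP position; "ee_rot": TCP orientation; "contact_force": force on the tool from outside, world axes, zero at the start; "wrist_torque": the same for the moment, N m; "gripper_width": finger opening in mm.
Only numpy, scipy, OpenCV 4.12 (cv2) and the standard library are available. Lean on these libraries where they do the work, as an engineer would, in place of code of your own. Each camera call takes 0.05 s, during which the arm holds its last target.

## Working session

There is one attempt and no reset: what is moved stays moved. The work goes in short steps, Python scripts to look and compute and a tool call to move; the robot and the scene stay as the last step left them, time stands still between calls to the robot, and variables do not carry over. Pictures are saved under pics/ and viewed, and the job is handed in when it is done.

Besides the shell and the picture viewer there is one more tool, called after ">>>" as name(argument=value, ...) on one line, values as JSON. move_arm: Moves the arm, as the interface text tells. Its arguments: {"type":"object","properties":{"deltas":{"type":"string"},"grip":{"type":"number"}},"required":["deltas"]}

```bash
mkdir -p pics; cat > h.py <<'E'
import numpy as np,cv2,json
from scipy.spatial.transform import Rotation as R
from bench import telemetry,eyes,arm
def save(im,n): cv2.imwrite('pics/'+n,im['pixels'])
def world(im,u,v,z=None):
    d=im['range_z'][int(v),int(u)]
    x=(u-im['cx'])/im['fx'];y=(v-im['cy'])/im['fy']
    r=np.array([x,-y,-1.0]);M=R.from_quat(im['orientation']).as_matrix();o=np.array(im['origin'])
    w=M@r
    if z is not None: return o+w*(z-o[2])/w[2]
    return o+w*d
E
python3 - <<'E'
from h import *
s=telemetry.read_state();print(s)
names="key key_tip key_neck cubby lamp lamp_lip switch muffin honey_jar salt_shaker espresso_cup pen_cup".split()
for c in ("top","side"):
    im=eyes.get_image(c);save(im,c+'0.png');print(c,im['origin'],im['orientation'],im['fx'],im['cx'],im['cy'],[k for k in im])
    np.savez(c+'0.npz',**{k:v for k,v in im.items()})
    for n in names:
        print(n,[(np.round(b['point']).tolist(),round(b['p'],2)) for b in eyes.boxes_of(im,n)])
E
```

```text
{'clock': 0.0, 'joints': array([-9.69409762e-01,  3.85557546e-01,  6.59699532e-03, -4.80405682e-04,
       -1.19400898e+00, -2.58599087e-01]), 'joint_vel': array([-0.00140324, -0.00201753, -0.00211864, -0.00051534, -0.00150403,
       -0.00011583]), 'joint_efforts': array([-3.77047063e-04, -3.92290986e+01,  1.88400704e+01,  4.18610930e+00,
       -4.71184976e-03,  9.01802110e-06]), 'position': array([ 209.87923796, -588.07241641,  230.21247263]), 'ee_rot': array([-1.70468403e-01,  9.85362519e-01,  1.08075311e-03, -2.50031224e-04]), 'contact_force': array([-0.88301057, -0.34754464,  0.24281263]), 'wrist_torque': array([-0.00828857, -0.01423275,  0.02025345]), 'gripper_width': 85.75006889800078}
top [ 327.43183057  240.65854331 1155.20099879] [ 0.02765386 -0.04844551 -0.7017718   0.7102145 ] 393.762808866163 280.2578903745474 212.76290383006582 ['pixels', 'range_z', 'fx', 'fy', 'cx', 'cy', 'origin', 'orientation', 'shot']
key [([212.0, 256.0, 16.0], 0.7), ([429.0, 299.0, 23.0], 0.62)]
key_tip [([428.0, 301.0, 22.0], 0.59), ([212.0, 254.0, 16.0], 0.47), ([326.0, 393.0, 77.0], 0.44)]
key
[... 404 characters left out ...]
37794693933 213.87175996988051 ['pixels', 'range_z', 'fx', 'fy', 'cx', 'cy', 'origin', 'orientation', 'shot']
key [([209.0, 270.0, 19.0], 0.63), ([413.0, 269.0, 23.0], 0.41)]
key_tip [([329.0, 414.0, 45.0], 0.63), ([206.0, 269.0, 16.0], 0.56), ([413.0, 266.0, 23.0], 0.43)]
key_neck [([205.0, 272.0, 19.0], 0.62), ([415.0, 262.0, 24.0], 0.56)]
cubby [([464.0, 414.0, 51.0], 0.8)]
lamp [([449.0, 576.0, 62.0], 0.71), ([613.0, 49.0, 206.0], 0.69)]
lamp_lip [([613.0, 58.0, 208.0], 0.86)]
switch []
muffin [([636.0, -42.0, 46.0], 0.56)]
honey_jar [([604.0, 419.0, 61.0], 0.93)]
salt_shaker [([330.0, 410.0, 45.0], 0.71)]
espresso_cup [([630.0, 281.0, 47.0], 0.64)]
pen_cup [([447.0, 575.0, 59.0], 0.93)]
```

View pics/top0.png

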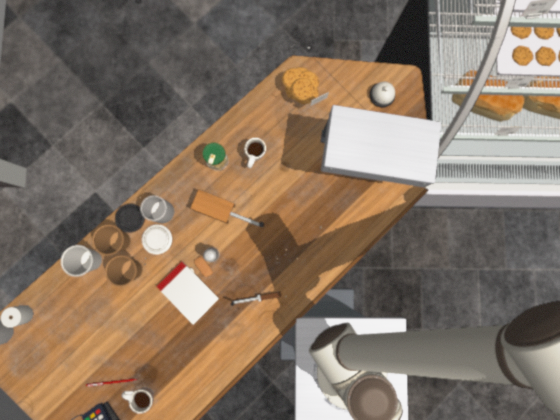

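View pics/side0.png

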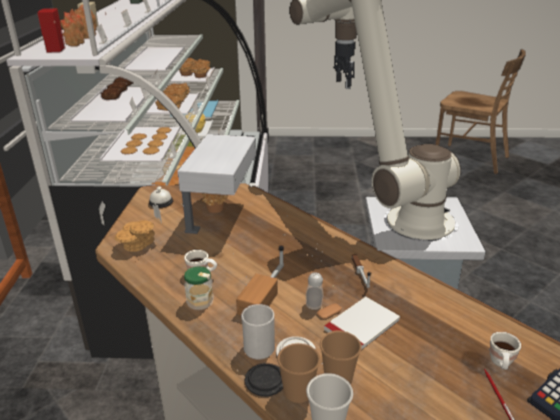

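```bash
python3 - <<'E'
from h import *
im=dict(np.load('top0.npz'));
c=im['pixels'][170:250,170:300];cv2.imwrite('pics/c1.png',cv2.resize(c,None,fx=6,fy=6,interpolation=cv2.INTER_CUBIC))
c=im['pixels'][90:200,220:450];cv2.imwrite('pics/c2.png',cv2.resize(c,None,fx=3.4,fy=3.4,interpolation=cv2.INTER_CUBIC))
# cloud
v,u=np.mgrid[0:420,0:560];d=im['range_z'].astype(float)
ray=np.stack([(u-im['cx'])/im['fx'],-(v-im['cy'])/im['fy'],-np.ones_like(d)],-1)
P=(ray*d[...,None])@R.from_quat(im['orientation']).as_matrix().T+im['origin'];P[d==0]=np.nan
np.save('P0.npy',P)
# table
print('table',np.round(P[240,330],1),np.round(P[280,150],1))
m=(P[...,2]>44)&(P[...,2]<53)&(v>185)&(v<228)&(u>188)&(u<240)
q=P[m][:,:2].astype(np.float32);r=cv2.minAreaRect(q);print('cubby',len(q),r,np.median(P[m][:,2]));print(cv2.boxPoints(r))
m=(P[...,2]>195)&(P[...,2]<215)&(v>95)&(v<195)&(u>310)&(u<450)
q=P[m][:,:2].astype(np.float32);r=cv2.minAreaRect(q);print('hood',len(q),r,np.median(P[m][:,2]));print(cv2.boxPoints(r))
m=(P[...,2]>8)&(v>205)&(v<235)&(u>232)&(u<272)
for a,b in zip(np.argwhere(m),P[m]): print(a,np.round(b),end=' ')
E
```

```text
table [374.1  59.7  -2.5] [253.4 579.1   0.7]
cubby 795 ((466.269287109375, 401.8390197753906), (110.1236801147461, 59.800228118896484), 69.42594146728516) 48.0221888554388
[[418.92654 360.79654]
 [474.91263 339.78165]
 [513.61206 442.8815 ]
 [457.62595 463.8964 ]]
hood 6937 ((609.0150756835938, -42.65618896484375), (280.3641357421875, 161.52713012695312), 81.8212890625) 204.65770229883333
[[ 509.13046  -169.92297 ]
 [ 669.0148   -192.90201 ]
 [ 708.89966    84.610596]
 [ 549.0154    107.58963 ]]
[206 233] [468. 345.  25.] [206 234] [468. 342.  19.] [212 233] [451. 344.  21.] [213 233] [448. 344.  21.] [213 234] [448. 341.  23.] [213 235] [448. 339.  20.] [214 233] [445. 344.  22.] [214 234] [445. 342.  20.] [214 235] [445. 338.  24.] [214 236] [445. 336.  20.] [214 237] [445. 333.  22.] [214 238] [445. 330.  21.] [215 233] [442. 344.  21.] [215 234] [442. 341.  20.] [215 235] [442. 338.  24.] [215 236] [442. 335.  25.] [215 237] [442. 333.  23.] [215 238] [442. 330.  24.] [215 239] [442. 327.  22.] [215 240] [442. 324.  18.] [216 235] [439. 338.  22.] [216 236] [439. 336.  21.] [216
[... 1887 characters left out ...]
223 257] [420. 275.  23.] [223 258] [420. 272.  20.] [223 259] [416. 268.  71.] [223 260] [415. 265.  76.] [223 261] [415. 262.  76.] [223 262] [415. 259.  75.] [223 263] [416. 257.  74.] [224 255] [417. 280.  19.] [224 256] [416. 277.  25.] [224 257] [417. 275.  19.] [224 258] [417. 272.  22.] [224 259] [413. 268.  74.] [224 260] [413. 265.  74.] [224 261] [413. 262.  76.] [224 262] [413. 259.  74.] [224 263] [413. 257.  73.] [225 258] [414. 272.  20.] [225 259] [414. 269.  22.] [225 260] [410. 265.  73.] [225 261] [410. 262.  72.] [225 262] [410. 259.  75.] [225 263] [410. 257.  72.] [226 260] [411. 266.  17.] [226 261] [407. 262.  73.] [226 262] [407. 259.  75.] [226 263] [411. 257.  21.]
```

```bash
python3 - <<'E'
from h import *
im=dict(np.load('side0.npz'));
c=im['pixels'][230:330,220:350];cv2.imwrite('pics/c3.png',cv2.resize(c,None,fx=6,fy=6,interpolation=cv2.INTER_CUBIC))
E
```

```text
(no output)
```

View pics/c1.png

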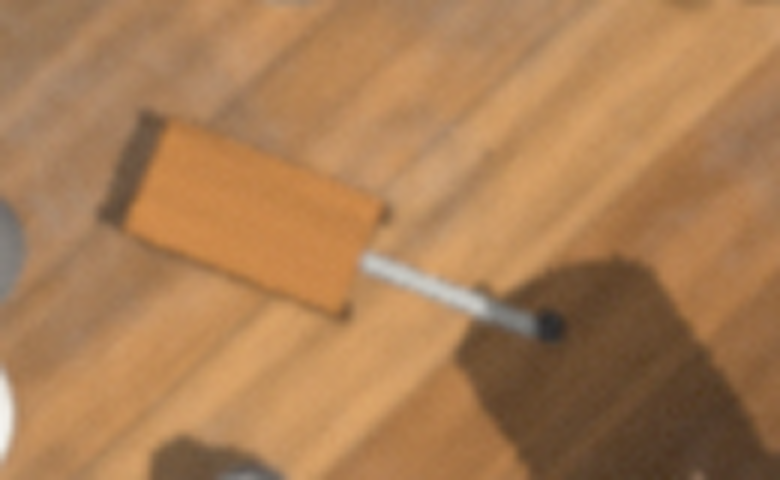

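View pics/c2.png

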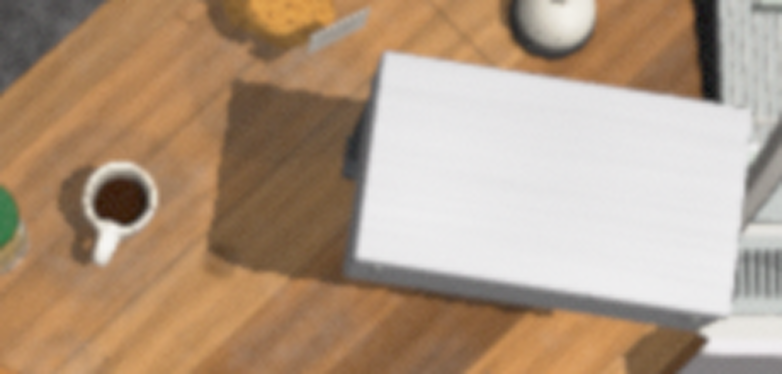

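View pics/c3.png

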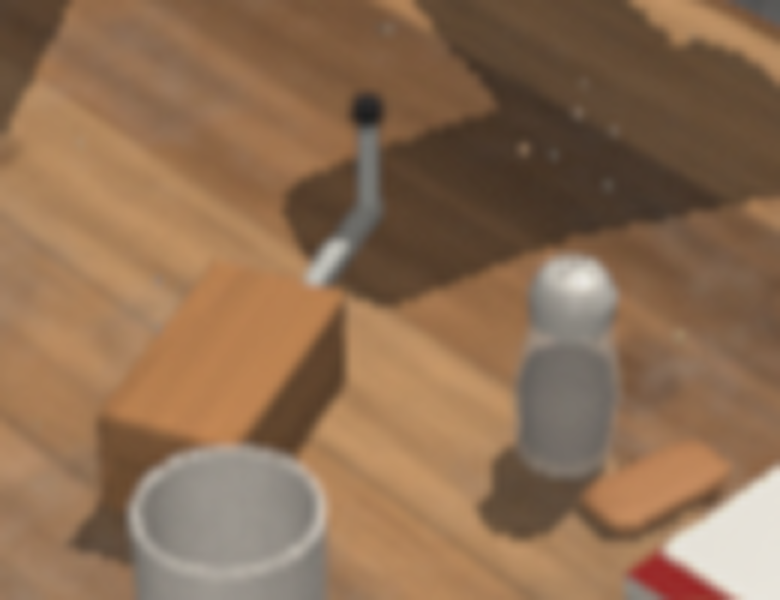

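```bash
cat >> h.py <<'E'
def cur(s=None):
    s=s or telemetry.read_state(); return np.array(s['position']),R.from_quat(s['ee_rot'])
def yaw_rot(yaw): # tool down, tool x at world angle yaw
    x=np.array([np.cos(yaw),np.sin(yaw),0]);z=np.array([0,0,-1.]);return R.from_matrix(np.stack([x,np.cross(z,x),z],1))
def plan(wps,p=None,r=None,vmax=60,wmax=.18):
    """wps: list of (pos,rot or None,[min rows])"""
    if p is None: p,r=cur()
    rows=[]
    for w in wps:
        P=np.array(w[0],float);Q=w[1] or r
        rv=(r.inv()*Q).as_rotvec()
        n=max(int(np.ceil(np.linalg.norm(P-p)/vmax-1e-3)),int(np.ceil(np.linalg.norm(rv)/wmax-1e-3)),w[2] if len(w)>2 else 1)
        for i in range(n):
            k=n-i
            d=r.inv().apply((P-p)/k)/10; t=(r.inv()*Q).as_rotvec()/k
            row=np.r_[np.round(d,2),np.round(t,3)]
            p=p+r.apply(row[:3]*10); r=r*R.from_rotvec(row[3:]); rows.append(row)
    for a in range(0,len(rows),12):
        print('; '.join(' '.join('%g'%v for v in q+0.) for q in rows[a:a+12]))
        print()
    print('end',np.round(p,1),r.as_quat().round(4)); return p,r
E
python3 - <<'E'
from h import *
p,r=cur()
print(p, np.degrees(r.as_euler('zyx')))
yk=np.radians(-110.6)
p=np.array([210.1,-588.6,231.3])
plan([((340,-250,231),None),((410,60,231),None),((431.6,310.3,150),yaw_rot(yk))],p,r)
E
```

```text
[ 210.08565895 -588.59138029  231.29663823] [ 1.60359380e+02 -1.78439009e-03 -1.79997734e+02]
-3.37 3.93 0 0 0 0; -3.37 3.93 0.01 0 0 0; -3.38 3.93 0 0 0 0; -3.37 3.93 0.01 0 0 0; -3.38 3.93 0 0 0 0; -3.37 3.94 0.01 0 0 0; -3.38 3.93 0 0 0 0; -2.83 4.47 0 0 0 0; -2.84 4.48 0 0 0 0; -2.83 4.47 0 0 0 0; -2.84 4.48 0 0 0 0; -2.83 4.47 0 0 0 0

-2.84 4.48 0 0 0 0; -2.09 4.57 1.62 0 0 -0.174; -2.85 4.14 1.62 0 0 -0.174; -3.52 3.58 1.62 0 0 -0.173; -4.09 2.92 1.62 0 0 -0.174; -4.53 2.18 1.62 0 0 -0.173

end [431.6 310.4 150. ] [-0.5691  0.8223  0.     -0.    ]
```

>>> move_arm(deltas="-3.37 3.93 0 0 0 0; -3.37 3.93 0 0 0 0; -3.37 3.93 0 0 0 0; -3.37 3.93 0 0 0 0; -3.37 3.93 0 0 0 0; -3.37 3.93 0 0 0 0; -3.38 3.93 0 0 0 0; -2.83 4.47 0 0 0 0; -2.84 4.48 0 0 0 0; -2.83 4.47 0 0 0 0; -2.84 4.48 0 0 0 0; -2.83 4.47 0 0 0 0", grip=5.0)

```text
clock: 2.8
position: [398.3, 10.0, 231.9]
ee_rot: [-0.171, 0.985, 0.0, 0.001]
contact_force: [0.9, 0.9, 0.2]
gripper_width: 49.8
```

>>> move_arm(deltas="-2.84 4.48 0 0 0 0; -2.09 4.57 1.62 0 0 -0.174; -2.85 4.14 1.62 0 0 -0.174; -3.52 3.58 1.62 0 0 -0.173; -4.09 2.92 1.62 0 0 -0.174; -4.53 2.18 1.62 0 0 -0.173; 0 0 0 0 0 0; 0 0 0 0 0 0")

```text
clock: 3.8
position: [431.2, 310.0, 150.2]
ee_rot: [-0.569, 0.822, -0.0, -0.0]
contact_force: [-0.1, 0.1, 0.9]
gripper_width: 50.0
```

```bash
python3 - <<'E'
from h import *
s=telemetry.read_state();p,r=cur(s);print(p,s['joints'],s['contact_force'],s['gripper_width'])
im=eyes.get_image('wrist');save(im,'w1.png');print(im['tool_from_camera'],im['fx'],im['cx'],im['cy'])
yk=np.radians(-110.6)
plan([((431.6,310.3,60),yaw_rot(yk)),((431.6,310.3,4),yaw_rot(yk),3)],p,r)
E
```

```text
[431.21113022 309.99218474 150.17213456] [ 9.28940501e-01  3.02716011e-01 -3.37428539e-01  2.96198429e-05
 -9.31446921e-01 -1.28919971e+00] [-0.05393057  0.13970908  0.9350406 ] 49.96288825330458
[[ 7.18337592e-04  9.55620912e-01  2.94598298e-01  7.50599248e+01]
 [ 9.99999565e-01 -8.61834543e-04  3.57265583e-04  9.18655102e-01]
 [ 5.95305451e-04  2.94597913e-01 -9.55621115e-01 -1.43986901e+02]
 [ 0.00000000e+00  0.00000000e+00  0.00000000e+00  1.00000000e+00]] 325.19226210127806 280.23753001369533 207.60088151620133
-0.02 -0.01 4.51 0 0 0; -0.03 -0.02 4.51 0 -0.001 -0.001; 0 0 1.87 0 0 0; 0 0 1.86 0 0 0; 0 0 1.87 0 0 0

end [431.6 310.3   4. ] [-5.694e-01  8.221e-01  1.000e-04  0.000e+00]
```

View pics/w1.png

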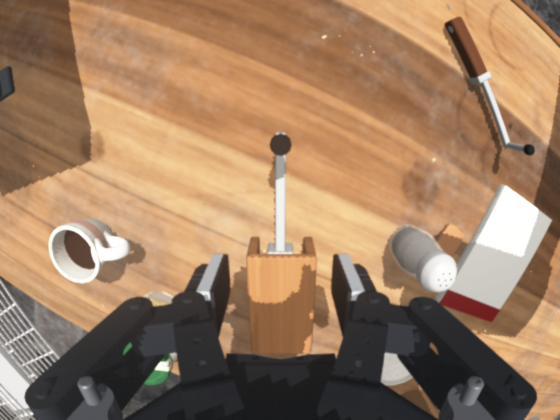

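>>> move_arm(deltas="-0.04 -0.02 4.5 0 0 0; 0 0 4.5 0 0 0; 0 0 1.9 0 0 0; 0 0 1.9 0 0 0; 0 0 1.8 0 0 0; 0 0 0 0 0 0; 0 0 0 0 0 0")

```text
clock: 4.72
position: [432.4, 310.5, 5.5]
ee_rot: [-0.569, 0.822, 0.0, 0.001]
contact_force: [0.3, 0.7, 0.4]
gripper_width: 50.1
```

>>> move_arm(deltas="0 0 0 0 0 0; 0 0 0 0 0 0; 0 0 0 0 0 0; 0 0 0 0 0 0; 0 0 0 0 0 0; 0 0 0 0 0 0", grip=0)

```text
clock: 5.48
position: [431.9, 310.6, 4.6]
ee_rot: [-0.569, 0.822, 0.0, 0.0]
contact_force: [-0.0, -1.7, 4.5]
gripper_width: 7.5
```

>>> move_arm(deltas="1 0 0 0 0 0; 1.5 0 0 0 0 0; 1.5 0 0 0 0 0; 1.5 0 0 0 0 0; 1.5 0 0 0 0 0; 1.5 0 0 0 0 0; 1.5 0 0 0 0 0; 1.5 0 0 0 0 0; 1.0 0 0 0 0 0; 0.5 0 0 0 0 0; 0 0 0 0 0 0")

```text
clock: 6.85
position: [385.5, 188.0, 4.3]
ee_rot: [-0.569, 0.822, -0.0, -0.001]
contact_force: [1.2, -0.3, 6.5]
gripper_width: 7.2
```

```bash
python3 - <<'E'
from h import *
im=eyes.get_image('side');save(im,'s2.png')
c=im['pixels'][200:340,200:380];cv2.imwrite('pics/s2c.png',cv2.resize(c,None,fx=4,fy=4,interpolation=cv2.INTER_CUBIC))
im=eyes.get_image('wrist');save(im,'w2.png')
E
```

```text
(no output)
```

View pics/s2c.png

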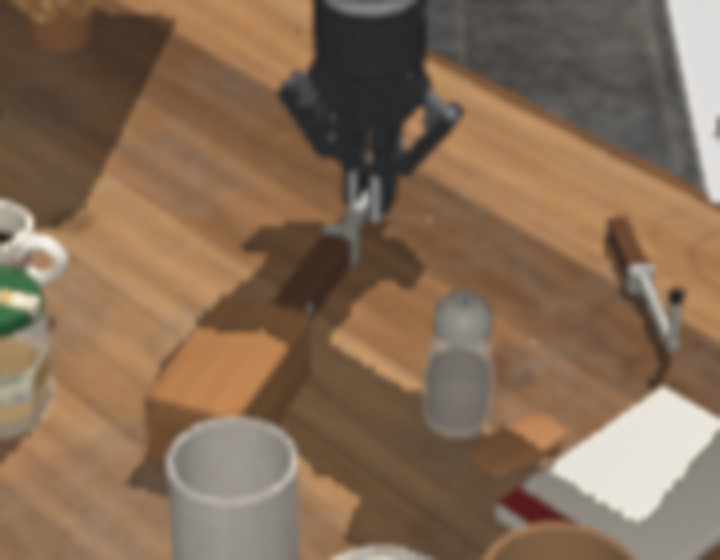

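View pics/w2.png

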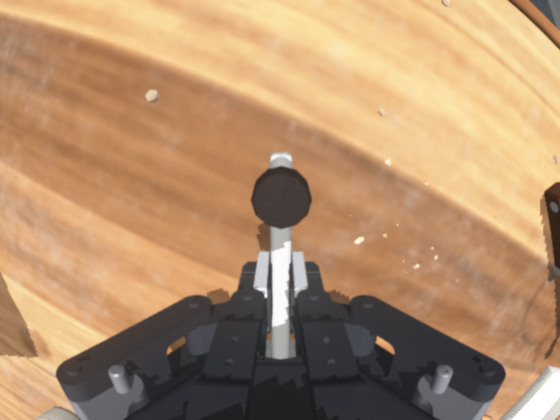

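>>> move_arm(deltas="0 0 0 0 0 0; 0 0 0 0 0 0; 0 0 0 0 0 0; 0 0 0 0 0 0; 0 0 -4 0 0 0; 0 0 -6 0 0 0; -4 0 -3 0 0 0; -6 0 0 0 0 0; 0 0 0 0 0 0; 0 0 0 0 0 0", grip=5.0)

```text
clock: 8.2
position: [420.3, 281.6, 133.4]
ee_rot: [-0.569, 0.822, -0.0, -0.001]
contact_force: [0.0, -0.4, -0.6]
gripper_width: 49.8
```

```bash
python3 - <<'E'
from h import *
print(cur()[0])
im=eyes.get_image('top');save(im,'t3.png')
v,u=np.mgrid[0:420,0:560];d=im['range_z'].astype(float)
ray=np.stack([(u-im['cx'])/im['fx'],-(v-im['cy'])/im['fy'],-np.ones_like(d)],-1)
P=(ray*d[...,None])@R.from_quat(im['orientation']).as_matrix().T+im['origin']
for zl in ((8,32),(68,80)):
  m=(P[...,2]>zl[0])&(P[...,2]<zl[1])&(P[...,0]>330)&(P[...,0]<450)&(P[...,1]>100)&(P[...,1]<335)
  q=P[m]; print(zl,len(q),q.mean(0) if len(q) else '', cv2.fitLine(q[:,:2].astype(np.float32),cv2.DIST_HUBER,0,.01,.01).ravel() if len(q) else '')
im=eyes.get_image('wrist');save(im,'w3.png')
c=cv2.imread('pics/t3.png')[150:290,180:360];cv2.imwrite('pics/t3c.png',cv2.resize(c,None,fx=4,fy=4,interpolation=cv2.INTER_CUBIC))
E
```

```text
[420.26853765 281.55295587 133.41311773]
(8, 32) 188 [395.69391877 212.9170388   22.11310216] [3.3897567e-01 9.4079512e-01 3.9290228e+02 2.0564717e+02]
(68, 80) 23 [367.58391944 139.51071352  73.62554433] [  0.761397    0.6482859 367.47534   139.656    ]
```

View pics/t3c.png

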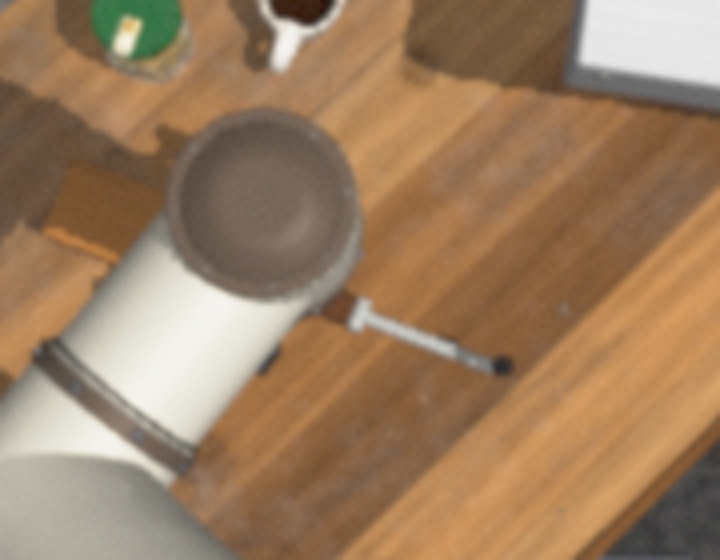

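View pics/w3.png

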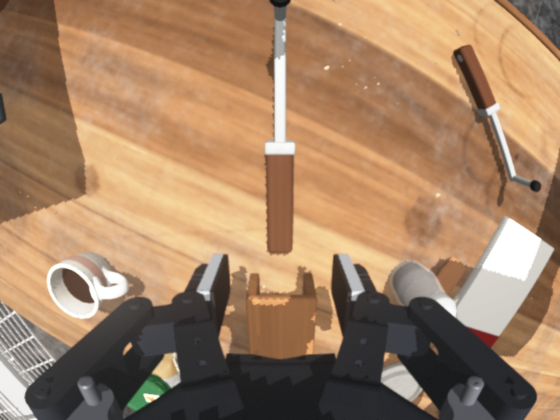

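>>> move_arm(deltas="0.6 0 5 0 0 0; 0 0 4 0 0 0; 0 0 2 0 0 0; 0 0 1.9 0 0 0; 0 0 0 0 0 0; 0 0 0 0 0 0")

```text
clock: 9.05
position: [419.3, 276.7, 6.0]
ee_rot: [-0.569, 0.822, 0.0, 0.0]
contact_force: [0.3, 0.5, 0.6]
gripper_width: 50.0
```

>>> move_arm(deltas="0 0 0 0 0 0; 0 0 0 0 0 0; 0 0 0 0 0 0; 0 0 0 0 0 0; 0 0 0 0 0 0; 0 0 0 0 0 0", grip=0)

```text
clock: 9.8
position: [419.4, 277.2, 6.4]
ee_rot: [-0.569, 0.822, 0.0, 0.001]
contact_force: [-0.9, -1.0, 5.8]
gripper_width: 20.5
```

```bash
python3 - <<'E'
from h import *
p,r=cur();print(p)
D=np.radians
plan([((419.4,277.2,60),yaw_rot(D(-110.6)),3),((400,160,60),yaw_rot(D(-60)),5),((380.2,52.8,60),yaw_rot(D(-8.2)),6)],p,r)
E
```

```text
[419.40487857 277.19917632   6.4200751 ]
0 0 -1.79 0 0 0; 0 0 -1.78 0 0.001 0; -0.01 0 -1.79 -0.001 0 0; 2.33 -0.46 0 0 0 -0.177; 2.38 -0.05 0 0 0 -0.177; 2.35 0.38 0 0 0 -0.176; 2.24 0.78 0 0 0 -0.177; 2.07 1.16 0 0 0.001 -0.176; 1.38 1.18 0 0 0 -0.151; 1.19 1.37 0 0 0 -0.151; 0.97 1.54 0 0 0 -0.151; 0.73 1.67 0 0 0 -0.15

0.47 1.75 0 0 0 -0.151; 0.2 1.81 0 0 0 -0.15

end [380.2  52.8  60. ] [-9.974e-01  7.170e-02 -1.000e-04 -2.000e-04]
```

>>> move_arm(deltas="0 0 -1 0 0 0; 0 0 -2 0 0 0; 0 0 -2.36 0 0 0; 2.33 -0.46 0 0 0 -0.177; 2.38 -0.05 0 0 0 -0.177; 2.35 0.38 0 0 0 -0.177; 2.24 0.78 0 0 0 -0.177; 2.07 1.16 0 0 0 -0.176; 1.38 1.18 0 0 0 -0.151; 1.19 1.37 0 0 0 -0.151; 0.97 1.54 0 0 0 -0.151; 0.73 1.67 0 0 0 -0.15")

```text
clock: 11.3
position: [386.3, 87.5, 59.3]
ee_rot: [0.976, -0.218, 0.0, -0.0]
contact_force: [0.4, -0.3, -0.7]
gripper_width: 20.7
```

>>> move_arm(deltas="0.47 1.75 0 0 0 -0.151; 0.2 1.81 0 0 0 -0.15; 0 0 0 0 0 0; 0 0 0 0 0 0")

```text
clock: 11.8
position: [380.4, 52.7, 59.2]
ee_rot: [0.997, -0.072, 0.0, -0.0]
contact_force: [1.2, -0.7, -1.6]
gripper_width: 20.6
```

```bash
python3 - <<'E'
from h import *
s=telemetry.read_state();p,r=cur(s);print(p,s['contact_force'],s['wrist_torque'],s['gripper_width'])
im=eyes.get_image('top');save(im,'t4.png')
v,u=np.mgrid[0:420,0:560];d=im['range_z'].astype(float)
ray=np.stack([(u-im['cx'])/im['fx'],-(v-im['cy'])/im['fy'],-np.ones_like(d)],-1)
P=(ray*d[...,None])@R.from_quat(im['orientation']).as_matrix().T+im['origin']
e=p+r.apply([147,0,0]);print('exp tip',e)
m=(P[...,2]>110)&(P[...,2]<140)&(np.hypot(P[...,0]-e[0],P[...,1]-e[1])<18)
print(np.round(P[m],1))
c=im['pixels'][150:230,250:350];cv2.imwrite('pics/t4c.png',cv2.resize(c,None,fx=6,fy=6,interpolation=cv2.INTER_CUBIC))
im=eyes.get_image('side');save(im,'s4.png')
c=im['pixels'][130:280,150:330];cv2.imwrite('pics/s4c.png',cv2.resize(c,None,fx=4,fy=4,interpolation=cv2.INTER_CUBIC))
im=eyes.get_image('wrist');save(im,'w4.png')
E
```

```text
[380.35699977  52.72887747  59.2384655 ] [ 1.17066168 -0.72802114 -1.63551486] [ 0.00553189  0.01900106 -0.02563035] 20.563162834666016
exp tip [525.82812124  31.58329447  59.36937845]
[[531.5  36.8 127.9]
 [532.3  33.3 124.1]
 [532.   30.9 125.7]
 [531.9  28.4 126.4]
 [530.2  38.  120.4]
 [529.   36.6 126.9]
 [529.2  33.7 126. ]
 [528.6  31.7 129.2]
 [529.3  28.4 126.1]
 [529.2  25.8 126.7]
 [527.3  38.2 121.4]
 [525.8  37.1 129.4]
 [526.2  34.1 127.6]
 [526.3  31.3 127.2]
 [526.1  28.9 128.7]
 [526.3  26.  127.7]
 [524.6  38.2 121.4]
 [523.2  37.  128.8]
 [522.8  34.8 131.3]
 [523.8  31.1 126.2]
 [523.3  29.  129.2]
 [523.8  25.8 126.5]
 [521.2  36.3 125.3]
 [520.9  34.  127.3]
 [521.3  30.9 124.9]
 [521.9  27.7 122.3]]
```

View pics/t4c.png

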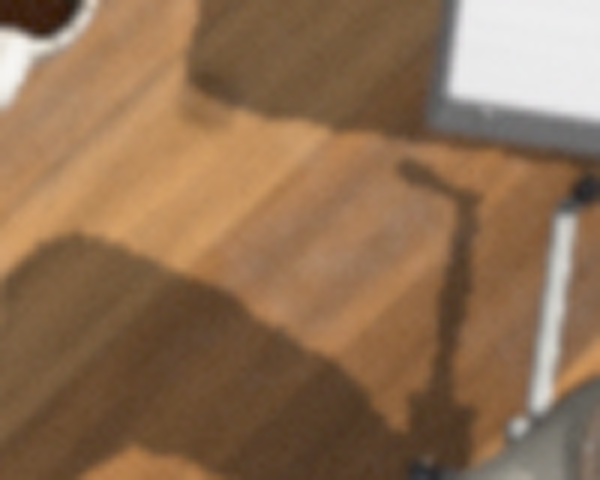

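View pics/s4c.png

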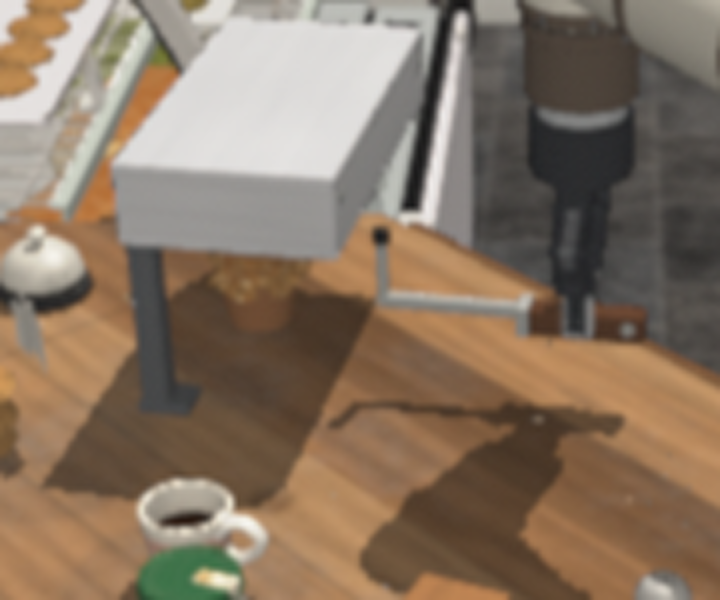

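View pics/w4.png

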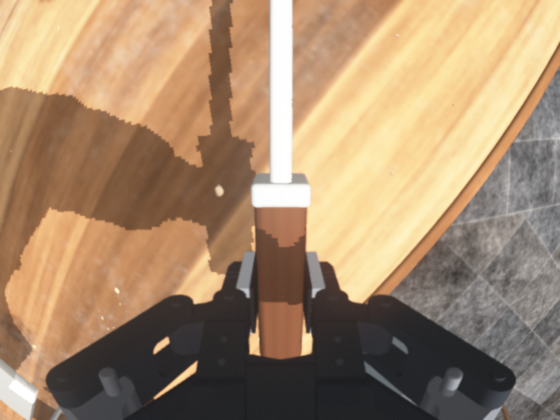

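>>> move_arm(deltas="1.2 0 0 0 0 0; 1.2 0 0 0 0 0; 1.2 0 0 0 0 0; 1.15 0 0 0 0 0; 0 0 -0.7 0 0 0; 0 0 -0.8 0 0 0; 0 0 -0.7 0 0 0; 0 0 0 0 0 0; 0 0 0 0 0 0")

```text
clock: 13.08
position: [426.7, 45.6, 81.0]
ee_rot: [0.997, -0.071, 0.0, -0.0]
contact_force: [-0.4, -0.8, -1.0]
gripper_width: 20.7
```

>>> move_arm(deltas="0 0 -0.4 0 0 0; 0 0 -0.4 0 0 0; 0 0 -0.4 0 0 0; 0 0 0 0 0 0; 0 0 0 0 0 0")

```text
clock: 13.7
position: [426.8, 45.5, 92.8]
ee_rot: [0.997, -0.071, -0.0, 0.0]
contact_force: [0.2, 0.7, -2.2]
gripper_width: 20.7
```

```bash
python3 - <<'E'
from h import *
for i in range(3):
    s=telemetry.read_state();print(s['clock'],s['contact_force'].round(2),s['wrist_torque'].round(3))
    eyes.get_image('wrist')
E
```

```text
13.7 [ 0.23  0.66 -2.16] [0.154 0.235 0.007]
13.75 [-0.57 -0.35 -3.26] [0.04  0.235 0.006]
13.8 [-1.04 -0.67 -1.92] [ 0.087  0.314 -0.054]
```

>>> move_arm(deltas="0 0 -0.1 0 0 0; 0 0 -0.1 0 0 0; 0 0 0 0 0 0")

```text
clock: 14.22
position: [426.7, 45.5, 94.9]
ee_rot: [0.997, -0.071, -0.0, 0.0]
contact_force: [-1.4, 0.2, -3.0]
gripper_width: 20.2
```

```bash
python3 - <<'E'
from h import *
for i in range(2):
    s=telemetry.read_state();print(s['clock'],s['position'].round(1),s['contact_force'].round(2),s['wrist_torque'].round(3))
    im=eyes.get_image('side')
save(im,'s5.png')
c=im['pixels'][130:280,150:330];cv2.imwrite('pics/s5c.png',cv2.resize(c,None,fx=4,fy=4,interpolation=cv2.INTER_CUBIC))
E
```

```text
14.225 [426.7  45.5  94.9] [-1.42  0.22 -3.03] [0.111 0.533 0.019]
14.275 [426.7  45.5  94.8] [-0.8  -0.69 -3.84] [ 0.191  0.473 -0.007]
```

View pics/s5c.png

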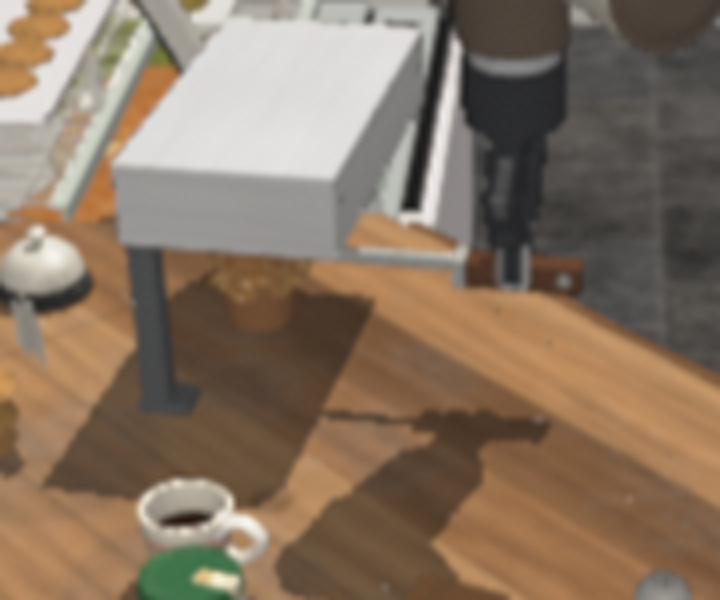

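>>> move_arm(deltas="0 0 -0.1 0 0 0; 0 0 -0.1 0 0 0; 0 0 0 0 0 0")

```text
clock: 14.7
position: [426.2, 45.3, 96.6]
ee_rot: [0.997, -0.071, -0.001, 0.0]
contact_force: [-2.1, 1.2, -5.2]
gripper_width: 20.6
```

```bash
python3 - <<'E'
from h import *
for i in range(3):
    s=telemetry.read_state();print(s['clock'],s['position'].round(1),s['contact_force'].round(2),s['wrist_torque'].round(3))
    im=eyes.get_image('side')
    if i==1: im=eyes.get_image('wrist');save(im,'w5.png')
E
```

```text
14.7 [426.2  45.3  96.6] [-2.12  1.22 -5.22] [0.34  0.993 0.071]
14.75 [426.2  45.3  96.5] [-1.87  0.62 -5.82] [0.419 0.999 0.149]
14.85 [426.2  45.3  96.5] [-2.03  1.3  -5.98] [0.364 1.168 0.199]
```

View pics/w5.png

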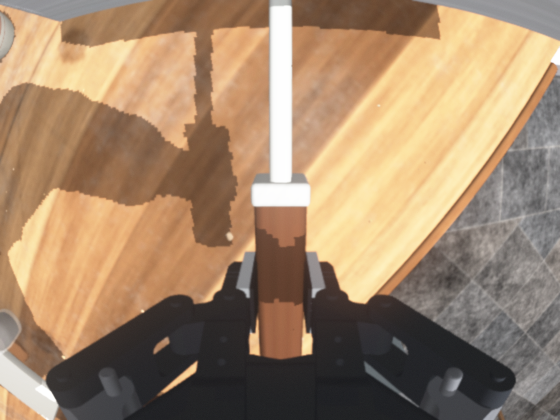

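>>> move_arm(deltas="0 0 0.2 0 0 0; 0 0 0.2 0 0 0; 0 0 0 0 0 0; 0 0 0 0 0 0")

```text
clock: 15.4
position: [428.0, 45.9, 93.5]
ee_rot: [0.997, -0.071, 0.001, -0.0]
contact_force: [0.0, 0.3, -0.9]
gripper_width: 20.5
```

```bash
python3 - <<'E'
from h import *
for i in range(3):
    s=telemetry.read_state();print(s['clock'],s['position'].round(1),s['contact_force'].round(2),s['wrist_torque'].round(3))
    im=eyes.get_image('wrist')
E
```

```text
15.4 [428.   45.9  93.5] [ 0.03  0.25 -0.87] [0.013 0.027 0.005]
15.45 [427.8  45.8  93.4] [ 0.06 -0.02 -2.12] [-0.005 -0.043 -0.014]
15.5 [427.6  45.8  93.3] [ 0.57  0.08 -0.71] [ 0.013  0.016 -0.005]
```

>>> move_arm(deltas="0 0 -0.1 0 0 0; 0 0 -0.1 0 0 0; 0 0 0 0 0 0")

```text
clock: 15.92
position: [426.8, 45.5, 94.9]
ee_rot: [0.997, -0.071, -0.0, 0.0]
contact_force: [0.6, 1.0, -2.0]
gripper_width: 20.6
```

```bash
python3 - <<'E'
from h import *
for i in range(3):
    s=telemetry.read_state();print(s['clock'],s['position'].round(1),s['contact_force'].round(2),s['wrist_torque'].round(3))
    im=eyes.get_image('wrist')
E
```

```text
15.925 [426.8  45.5  94.9] [ 0.57  1.03 -1.99] [0.091 0.153 0.032]
15.975 [426.8  45.6  94.8] [-0.48  0.65 -1.17] [0.072 0.122 0.038]
16.025 [426.8  45.5  94.8] [-0.41 -0.53 -2.21] [0.062 0.164 0.006]
```

>>> move_arm(deltas="0 0 0.5 0 0 0; 0 0 0.5 0 0 0; 0 0.6 0 0 0 0; 0 0.6 0 0 0 0; 0 0 -0.4 0 0 0; 0 0 -0.4 0 0 0; 0 0 0 0 0 0; 0 0 0 0 0 0")

```text
clock: 17.08
position: [425.3, 33.8, 93.0]
ee_rot: [0.997, -0.071, 0.0, -0.0]
contact_force: [-0.9, 0.7, -1.3]
gripper_width: 20.7
```

```bash
cat > rd.py <<'E'
from h import *
for i in range(3):
    s=telemetry.read_state();print(s['clock'],s['position'].round(1),s['contact_force'].round(2),s['wrist_torque'].round(3))
    if i<2: im=eyes.get_image('wrist')
E
python3 rd.py
```

```text
17.075 [425.3  33.8  93. ] [-0.94  0.67 -1.27] [-0.01   0.02   0.014]
17.125 [425.2  33.8  92.9] [-0.33  0.39 -1.4 ] [-0.007  0.05  -0.027]
17.175 [425.1  33.7  92.8] [-0.38 -0.35 -1.26] [-0.005 -0.026 -0.049]
```

>>> move_arm(deltas="0 0 -0.1 0 0 0; 0 0 -0.1 0 0 0; 0 0 -0.1 0 0 0; 0 0 0 0 0 0; 0 0 0 0 0 0")

```text
clock: 17.8
position: [424.9, 33.6, 95.7]
ee_rot: [0.997, -0.071, -0.0, 0.0]
contact_force: [-0.6, 0.7, -2.9]
gripper_width: 20.6
```

```bash
python3 rd.py
```

```text
17.8 [424.9  33.6  95.7] [-0.58  0.75 -2.89] [0.069 0.332 0.062]
17.85 [424.9  33.6  95.7] [-0.29  0.83 -3.39] [0.122 0.348 0.088]
17.9 [424.9  33.6  95.7] [-0.17  1.47 -3.23] [0.135 0.362 0.068]
```

>>> move_arm(deltas="0 0 0.6 0 0 0; 0 0 0.6 0 0 0; 0 0.6 0 0 0 0; 0 0.6 0 0 0 0; 0 0 -0.6 0 0 0; 0 0 -0.6 0 0 0; 0 0 0 0 0 0; 0 0 0 0 0 0")

```text
clock: 18.9
position: [423.5, 21.9, 96.1]
ee_rot: [0.997, -0.071, 0.0, -0.0]
contact_force: [-0.2, 0.1, -1.5]
gripper_width: 20.7
```

```bash
python3 rd.py
```

```text
18.9 [423.5  21.9  96.1] [-0.25  0.07 -1.52] [-0.033  0.014 -0.051]
18.95 [423.4  21.9  95.9] [ 1.06 -0.16 -1.5 ] [ 0.021  0.022 -0.003]
19.0 [423.4  21.8  95.8] [-0.46  0.02 -1.23] [ 0.     0.04  -0.006]
```

>>> move_arm(deltas="0 0 0.6 0 0 0; 0 0 0.6 0 0 0; 0 -1.2 0 0 0 0; 0 -1.2 0 0 0 0; 0 -1.2 0 0 0 0; 0 0 -0.6 0 0 0; 0 0 -0.6 0 0 0; 0 0 0 0 0 0; 0 0 0 0 0 0")

```text
clock: 20.12
position: [428.2, 57.2, 95.7]
ee_rot: [0.997, -0.071, -0.0, 0.0]
contact_force: [-0.6, 1.8, -3.2]
gripper_width: 20.7
```

```bash
python3 rd.py
```

```text
20.125 [428.2  57.2  95.7] [-0.65  1.77 -3.18] [0.428 0.405 0.271]
20.175 [428.3  57.2  95.7] [-0.14  2.01 -3.04] [0.516 0.494 0.222]
20.225 [428.3  57.2  95.7] [-0.61  1.87 -3.73] [0.488 0.508 0.198]
```

```bash
python3 - <<'E'
from h import *
p,r=cur();print(p)
D=np.radians
q=yaw_rot(D(-8.2));b=p-60*q.as_matrix()[:,0];
plan([((p[0],p[1],60),q,4),((b[0],b[1],60),q,4),((400,160,60),yaw_rot(D(-50)),6),((420,230,60),yaw_rot(D(-75)),4),((420,230,12),yaw_rot(D(-75)),4)],p,r)
E
```

```text
[428.2612777   57.22113983  95.65286068]
0 0 0.89 0 0 0; 0 0 0.89 0 0 0; 0 0 0.89 0 0 0; 0 0 0.9 0 0.001 0; -1.5 0 0 0 0 0; -1.5 0 0 0 0 0; -1.5 0 0 0 0 0; -1.5 0 -0.01 0 0 0; 0.29 -1.63 0 0 0 0.122; 0.09 -1.65 0 0 0 0.122; -0.11 -1.65 0 0 0 0.121; -0.31 -1.63 0 0 0 0.122

-0.51 -1.57 0 0 0 0.121; -0.69 -1.5 0 0 0 0.122; -1.02 -1.51 0 0 0 0.109; -1.18 -1.39 0 0 0 0.109; -1.32 -1.25 0 0 0 0.109; -1.45 -1.1 0 0 0 0.109; 0 0 1.2 0 0 0; 0 0 1.2 0 0 0; 0 0 1.2 0 0 0; 0 0 1.2 0 0 0

end [420. 230.  12.] [ 7.934e-01 -6.087e-01  2.000e-04  1.000e-04]
```

>>> move_arm(deltas="0 0 0.9 0 0 0; 0 0 0.9 0 0 0; 0 0 0.9 0 0 0; 0 0 0.9 0 0 0; -1.5 0 0 0 0 0; -1.5 0 0 0 0 0; -1.5 0 0 0 0 0; -1.5 0 0 0 0 0; 0.3 -1.63 0 0 0 0.122; 0.1 -1.65 0 0 0 0.122; -0.1 -1.65 0 0 0 0.122; -0.3 -1.63 0 0 0 0.122")

```text
clock: 21.72
position: [389.9, 129.4, 60.2]
ee_rot: [0.95, -0.312, 0.0, -0.0]
contact_force: [-0.2, 0.5, -1.3]
gripper_width: 20.5
```

>>> move_arm(deltas="-0.5 -1.57 0 0 0 0.121; -0.7 -1.5 0 0 0 0.121; -1.02 -1.51 0 0 0 0.109; -1.18 -1.39 0 0 0 0.109; -1.32 -1.25 0 0 0 0.109; -1.45 -1.1 0 0 0 0.109; 0 0 1.2 0 0 0; 0 0 1.2 0 0 0; 0 0 1.2 0 0 0; 0 0 1.0 0 0 0; 0 0 0 0 0 0; 0 0 0 0 0 0")

```text
clock: 23.22
position: [421.0, 230.2, 14.0]
ee_rot: [0.793, -0.609, 0.0, -0.0]
contact_force: [-0.1, 0.1, -1.3]
gripper_width: 20.6
```

```bash
python3 rd.py; python3 - <<'E'
from h import *
im=eyes.get_image('side');save(im,'s6.png')
c=im['pixels'][150:300,180:360];cv2.imwrite('pics/s6c.png',cv2.resize(c,None,fx=4,fy=4,interpolation=cv2.INTER_CUBIC))
E
```

```text
23.225 [421.  230.2  14. ] [-0.06  0.13 -1.29] [ 0.053 -0.036 -0.052]
23.275 [421.1 230.3  14.2] [-0.19  0.14 -0.72] [0.039 0.031 0.013]
23.325 [421.1 230.3  14.3] [-0.6   0.12 -1.09] [ 0.011 -0.019  0.051]
```

View pics/s6c.png

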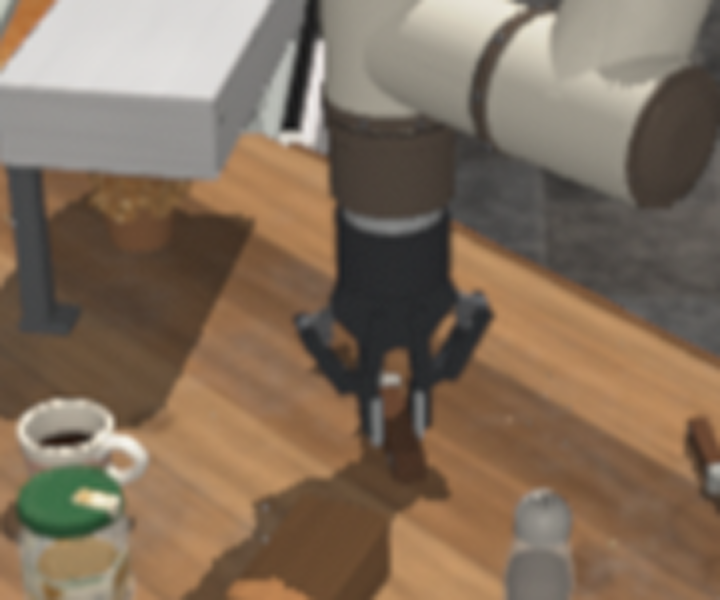

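Still level and held, about 8 mm up. Lower it until it touches.

>>> move_arm(deltas="0 0 0.3 0 0 0; 0 0 0.2 0 0 0; 0 0 0.2 0 0 0; 0 0 0.1 0 0 0; 0 0 0 0 0 0; 0 0 0 0 0 0")

```text
clock: 24.12
position: [420.7, 230.0, 6.4]
ee_rot: [0.793, -0.609, 0.0, 0.0]
contact_force: [-2.1, -0.7, 4.7]
gripper_width: 20.6
```

```bash
python3 rd.py
```

```text
24.125 [420.7 230.    6.4] [-2.08 -0.68  4.68] [-0.175  0.595 -0.003]
24.175 [420.8 230.1   6.4] [-1.63 -0.67  4.96] [-0.111  0.544 -0.006]
24.225 [420.8 230.1   6.4] [-0.94 -0.51  4.71] [-0.151  0.609  0.017]
```

>>> move_arm(deltas="0 0 0 0 0 0; 0 0 0 0 0 0; 0 0 0 0 0 0; 0 0 0 0 0 0; 0 0 -3 0 0 0; 0 0 -5 0 0 0; 0 0 -6 0 0 0; 0 0 -6 0 0 0; -6 0 0 0 0 0; -6 0 0 0 0 0; -6 0 0 0 0 0; 0 0 0 0 0 0", grip=5.0)

```text
clock: 25.72
position: [373.1, 407.2, 205.2]
ee_rot: [0.795, -0.607, -0.0, 0.0]
contact_force: [0.4, -1.1, -0.7]
gripper_width: 50.3
```

```bash
python3 - <<'E'
from h import *
print(cur()[0])
im=eyes.get_image('top');save(im,'t7.png')
v,u=np.mgrid[0:420,0:560];d=im['range_z'].astype(float)
ray=np.stack([(u-im['cx'])/im['fx'],-(v-im['cy'])/im['fy'],-np.ones_like(d)],-1)
P=(ray*d[...,None])@R.from_quat(im['orientation']).as_matrix().T+im['origin']
for zl in ((8,32),(65,85)):
  m=(P[...,2]>zl[0])&(P[...,2]<zl[1])&(P[...,0]>390)&(P[...,0]<490)&(P[...,1]>60)&(P[...,1]<290)
  q=P[m]; print(zl,len(q),q.mean(0) if len(q) else '')
c=im['pixels'][130:290,180:360];cv2.imwrite('pics/t7c.png',cv2.resize(c,None,fx=3.6,fy=3.6,interpolation=cv2.INTER_CUBIC))
im2=eyes.get_image('side');save(im2,'s7.png')
for n in "muffin honey_jar salt_shaker espresso_cup pen_cup key".split(): print(n,[(np.round(b['point']).tolist(),round(b['p'],2)) for b in eyes.boxes_of(im2,n)])
E
```

```text
[373.06668657 407.21922925 205.23241703]
(8, 32) 370 [429.15474009 201.75209641  22.77355584]
(65, 85) 22 [459.68077484  87.89356518  74.42515207]
muffin [([634.0, -37.0, 47.0], 0.55)]
honey_jar [([602.0, 419.0, 61.0], 0.8), ([462.0, 413.0, 48.0], 0.36)]
salt_shaker [([327.0, 414.0, 46.0], 0.79), ([611.0, 53.0, 206.0], 0.38)]
espresso_cup [([629.0, 281.0, 48.0], 0.79)]
pen_cup [([450.0, 576.0, 62.0], 0.69)]
key [([205.0, 271.0, 21.0], 0.64), ([428.0, 215.0, 24.0], 0.57)]
```

View pics/t7c.png

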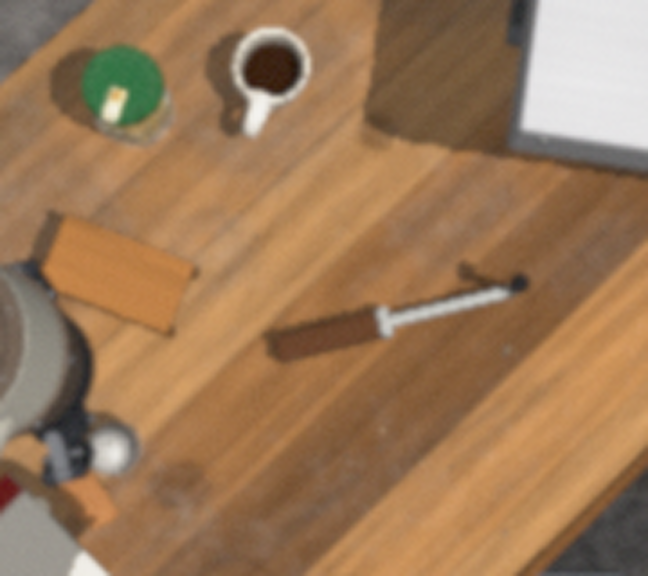

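View pics/s7.png

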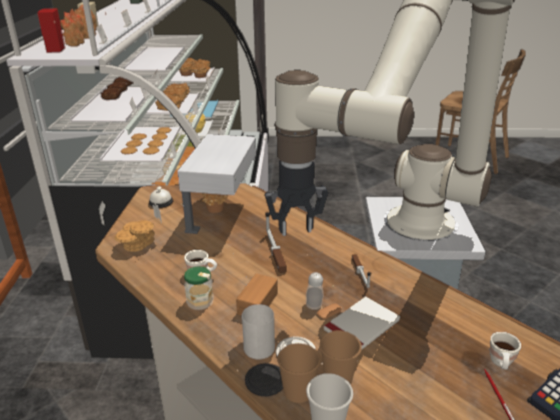

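```bash
python3 - <<'E'
from h import *
a=cv2.imread('pics/side0.png').astype(float);b=cv2.imread('pics/s7.png').astype(float)
print(a[197:212,203:222].mean((0,1)),b[197:212,203:222].mean((0,1)))
arm.job_done()
E
```

```text
[ 51.76491228  77.59649123 106.79649123] [ 53.34736842  79.87017544 109.87719298]
the job is handed in; nothing more can be done
```

I drew the key out by its neck, laid it down and let go, then picked it up again by its handle. I pushed the switch in with the tip, laid the key down in front of the lamp, and handed the job in at about 26 s.

**Switch:** It lies at about lamp y = 60 mm, and the first probe hit it. The tip met about 2 N, then a hard stop at about 163 mm, where I pressed with roughly 5–7 N. After backing off, a tip height that had met resistance before was free, and contact only came back near the stop height. Probes 12 mm to either side met the same stop, and at 24 mm to one side there was nothing. I take this to mean the button is fully in and staying.

**Key:** It lies flat with its tip up at about (460, 88, 74) mm. The tip is about 167 mm in front of the lamp's origin, past the lip, and the whole key is clear of the hood.

**Bystanders:** All were found within about 5 mm of where they started, which is the detectors' own error.

**Not confirmed:** The lamp's light never showed in the pictures. The muffin was only about 3% brighter at the end, too little to count as proof, so "on" rests on touch alone.

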